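# Pad the stock rest, index it one hole left and hold the lock pin home

## Task

Get the stock rest ready for a long bar: first hang the orange saddle pad over the horizontal steel bar of the blue sliding section and let go of it. Then take the black lock knob, pull it up, slide the section to the left along its tube to the very next hole with the pad still riding on the bar, and let the pin drop fully home there. Finish while still gripping the knob with the pin seated in that hole, and leave the other things on the bench alone.

Things in the scene. Friction and masses are not known exactly. Their poses are not given: they have to be found in the camera images.
- rest_base: fixed stock rest: grey base plate 100 (x) x 200 (y) x 10 mm, a grey end post (72 mm high) at each end, between them a square aluminium tube along y, 26 mm wide, top at z = 66 mm. Origin: centre of the plate's underside, on the bench; +y points to the robot's left, -x faces the robot. Pin holes in the tube's top, 12 mm wide, at y = -40, 0, +40 mm
- section (a joint): position (m) of the blue sliding section along the tube, growing along +y of rest_base (left), 0 to 0.08. It starts at 0, pin in the right-hand hole; holes at 0, 0.04 (the next) and 0.08. About 2 N of friction; stays where left. Blue sleeve 42 x 56 mm, top z = 73 mm; its bracket (138 mm along y) has two arms towards the robot, 130 mm apart, 8 mm thick, up to z = 97 mm, that carry the bar
- bar_mid (a point): middle of the axis of the horizontal steel bar on the sliding section: 16 mm thick, along y of rest_base, 122 mm free between the arms, axis 85 mm above the bench, 110 mm from the knob's axis towards the robot. Frame parallel to rest_base's; moves with the section. A white tub 170 mm high stands at the right of the rest, an open steel box 105 mm high at its front left
- plunger (a joint): height (m) of the spring lock plunger: 0 = pin fully down in a hole, 0.016 = up at its stop. The pin (8 mm thick, round tip) reaches 10 mm into the tube, so it is clear from 0.010; let go between holes it rests on the tube at 0.010. A spring drives it down, 3 N at 0, about 6 N at 0.016. In a hole it has 2 mm of play each way
- knob_grip (a point): point to grip on the axis of the black lock knob, 14 mm below its top. The knob: upright ribbed cylinder, 22 mm in diameter, 34 mm tall, red dot on top; with the pin down it spans z = 86 to 120 mm, over a steel boss (20 mm in diameter, top z = 83 mm) on the sleeve. It is on the pin's axis and moves with section and plunger
- saddle: loose orange saddle pad, about 0.1 kg, stiff inverted U: 42 (x) x 50 (y) x 42 mm high, two 8 mm legs along the long sides, top 8 mm thick, channel along its y 26 mm wide and 34 mm deep. Origin: centre of its underside, between the feet; z up. It starts standing on its legs on the bench, between the rest and a yellow bin (190 mm high, close by at its left), yaw -0.8 to 0
- saddle_seat (a point): centre of the underside of the saddle pad's top, 34 mm above the pad's origin; when the pad hangs properly it is 8 mm above the bar's axis. Frame parallel to the pad's
- screw_carton: small upright pale carton 49x66x86 mm, a loose bystander standing clear of the work; origin at the centre of its underside. Leave alone
- gear_casting: grey metal casting 76x111x46 mm, a loose bystander standing clear of the work; origin at the centre of its underside. Leave alone
- tape_measure: yellow and black tape measure 43x86x66 mm, a loose bystander standing clear of the work; origin at the centre of its underside. Leave alone
Mind the look-alikes: they are no part of the job. Several things have the shape of the saddle; the one meant has the colours described above.

How it is judged (in metres and radians):
On the way, in this order (a step that is already met when the one before it is completed fails the run):
1. the saddle pad hangs over the bar, let go of, with the pin still in the first hole (x of saddle_seat in the frame of bar_mid between -0.012 and 0.012 m and y of saddle_seat in the frame of bar_mid between -0.04 and 0.04 m and z of saddle_seat in the frame of bar_mid between 0.002 and 0.014 m and angle between saddle's own z axis and vertical below 0.35 rad and contact force between the fingers and saddle below 0.1 N and value of joint section below 0.006 m and value of joint plunger below 0.003 m and linear speed of saddle below 0.03 m/s), for 0.2 s.
2. the plunger is gripped and pulled up, the pad on the bar (x of saddle_seat in the frame of bar_mid between -0.012 and 0.012 m and y of saddle_seat in the frame of bar_mid between -0.04 and 0.04 m and z of saddle_seat in the frame of bar_mid between 0.002 and 0.014 m and angle between saddle's own z axis and vertical below 0.35 rad and value of joint plunger above 0.008 m and contact force between the fingers and plunger above 1 N), for 0.05 s.
3. the section stands at the next hole with the pin fully down, the pad on the bar (x of saddle_seat in the frame of bar_mid between -0.012 and 0.012 m and y of saddle_seat in the frame of bar_mid between -0.04 and 0.04 m and z of saddle_seat in the frame of bar_mid between 0.002 and 0.014 m and angle between saddle's own z axis and vertical below 0.35 rad and value of joint section between 0.0365 and 0.0435 m and value of joint plunger below 0.002 m), for 0.2 s.
At the end, for the whole second after the job is handed in: Section at 0.04 m (within 3.5 mm) and at rest, plunger within 2 mm of fully down, fingers gripping the knob (over 4 N); pad, untouched, at rest over the bar: seat 2 to 14 mm above its axis, within 12 mm sideways and 40 mm of its middle, tilt under 0.35 rad (all of step 3 and contact force between the fingers and saddle below 0.1 N and contact force between the fingers and plunger above 4 N and velocity of joint section between -0.01 and 0.01 m/s and linear speed of saddle below 0.03 m/s); the arm keeps its last pose, push and grip.
It fails at once if a bystander is moved by more than 30 mm (distance of any of screw_carton, gear_casting, tape_measure from where it was at the start of the episode above 0.03 m).
It fails at once if the section runs on well past the next hole (value of joint section above 0.06 m).
It also fails if it takes over 51 s, if anything falls off the work surface, if the arm or the gripper's body presses on something with over 40 N, if the wrist force passes 120 N, or if a joint passes its speed limit or range.

## Robot

A 6-joint arm with a two-finger parallel gripper is mounted at the origin on a cart in front of the work surface, level with it; the furniture and walls round the work are solid. World frame = base frame: x ahead of the robot, y to its left, z up, the work surface at z = 0. Lengths are in mm, angles in rad, forces in N, time in s.
With the tool pointing down it reaches from about 350 to 875 mm from the base axis. Payload 4.2 kg.
Tool frame: the origin (TCP) lies midway between the tips of the shut fingers; the grasp point (between the pads) lies 19 mm behind it; z points along the fingers, y is the direction in which the jaws open and shut (so a half turn about z gives the same grasp; the last joint's range is limited). The gripper opens to 85 mm and grips with 20 to 120 N. Pads are 22 mm wide; open, the fingers measure 114 mm over their backs; the gripper's body (76 mm by 85 mm) begins 54 mm behind the grasp point. The pads swing forward as they close: fully open they stand 13 mm farther back than shut.
Start: joints at [-1.077, 0.385, 0.008, 0, -1.194, -0.259], TCP at [145.423, -607.825, 231.312] pointing down, gripper open.
Joint ranges: [-3.14, 3.14], [-1.21, 2.06], [-1.07, 1.41], [-3.16, 2.05], [-2.99, -0.16], [-3.1, 3.1]. Speed limits (rad/s): [2.79, 2.79, 3.14, 3.14, 3.14, 3.14].

## Interface

Orientations are given as a unit quaternion [x, y, z, w].
In Python, from bench import arm gives the robot as it stands. The module is installed in compiled form; this text tells all that it offers.
- The arm moves only by the tool drive_tool, never from a script. Its argument "moves" is a list that holds one entry, the list of rows, each a list of 7 numbers: the opening, from 0 (shut) to 1 (fully open), then the shift along the tool's x, y, z in m, then the turn, a rotation vector about the tool's x, y, z in rad. In form: [[[hand, dx, dy, dz, wx, wy, wz], ...]]. A call has 1 to 20 rows; each row shifts and turns the pose as measured when the row begins, along the tool's axes as they then stand; what a row does not reach is not made up. A row lasts 1/10 s, in which the tool goes at most 50 mm and 8.59 degrees, less where a joint would pass 70% of its speed; a pose out of reach is approached as far as the arm can. A call with a gripper value outside its range is refused whole. The fingers move at their own pace and stop on an object; the grip force is fixed at half the most. Time passes only in rows, so rows that do not move let the fingers close. It gives the time, the measured TCP pose, the force and the opening at its end, in the units of the state.
- arm.read_state(): the state, without advancing time (a new reading comes with each control period).
- arm.get_image(name): name is "scene" or "top"; returns (picture, depth): 400x640x3 uint8, red, green, blue; 400x640 float32, mm along the optical axis (not along the pixel's ray), 0 where there is no reading.
- arm.camera_params(name): a dict with "fov_y" (degrees; the focal length in pixels is half the picture's height over the tangent of half this angle, whatever the lens; pixels are square), "cx", "cy" (the principal point, pixels), "k1" (the pictures are not rectified: a ray, as slopes to the right and down, at radius r is drawn at 1 + k1 r^2 times it, then the intrinsics apply), "world_from_camera" (4x4, takes a point from camera to world coordinates). Camera axes: x right, y down, z forward; pixel columns grow to the right and rows downward; lengths in mm; the calibration is good to about 2 mm. A picture is of the moment at which its call begins. camera_params takes no time and is no camera call.
- arm.job_done(): hands the job in, once; it reports no verdict.
The state is a dict: "clock": time; "joints": joint angles; "joint_vel": joint speeds; "joint_efforts": joint torques, N m; "position": TCP position; "ee_rot": TCP orientation; "contact_force": force on the tool from outside, world axes, zero at the start; "wrist_torque": the same for the moment, N m; "gripper_width": finger opening in mm.
Only numpy, scipy, OpenCV 4.12 (cv2) and the standard library are available. Lean on these libraries where they do the work, as an engineer would, in place of code of your own. Each camera call takes 0.05 s, during which the arm holds its last target.

## Working session

There is one attempt and no reset: what is moved stays moved. The work goes in short steps, Python scripts to look and compute and a tool call to move; the robot and the scene stay as the last step left them, time stands still between calls to the robot, and variables do not carry over. Pictures are saved under pics/ and viewed, and the job is handed in when it is done.

Besides the shell and the picture viewer there is one more tool, called after "Request:" in YAML: its name, and indented under it one key for each argument. drive_tool: Moves the arm, as the interface text tells. Its arguments: {"type":"object","properties":{"moves":{"type":"array","items":{"type":"array","items":{"type":"array","items":{"type":"number"}}}}},"required":["moves"]}

```bash
ls; mkdir -p pics; cat > h.py <<'E'
import numpy as np,cv2
from bench import arm
def K(n):
    p=arm.camera_params(n); f=200/np.tan(np.radians(p["fov_y"])/2); return p,f
def pts(n,d):
    p,f=K(n); h,w=d.shape
    v,u=np.mgrid[0:h,0:w].astype(float)
    x=(u-p["cx"])/f;y=(v-p["cy"])/f
    a,b=x.copy(),y.copy()
    for _ in range(8):
        s=1+p["k1"]*(a*a+b*b);a=x/s;b=y/s
    P=np.stack([a*d,b*d,d,np.ones_like(d)],-1)@np.array(p["world_from_camera"]).T
    return P[...,:3]
def ray(n,u,v,z):
    p,f=K(n); x=(u-p["cx"])/f;y=(v-p["cy"])/f;a,b=x,y
    for _ in range(8):
        s=1+p["k1"]*(a*a+b*b);a=x/s;b=y/s
    T=np.array(p["world_from_camera"]);D=T[:3,:3]@[a,b,1];o=T[:3,3]
    return o+D*(z-o[2])/D[2]
E
python3 - <<'E'
from h import *
print(arm.read_state())
for n in("scene","top"):
    im,d=arm.get_image(n);cv2.imwrite(f"pics/{n}0.png",im[...,::-1]);np.savez(f"{n}0.npz",im=im,d=d);print(arm.camera_params(n))
E
```

```text
pics
{'clock': 0.0, 'joints': array([-1.07740447e+00,  3.85540790e-01,  6.61347008e-03, -4.69765834e-04,
       -1.19399934e+00, -2.58594951e-01]), 'joint_vel': array([ 1.12558650e-03,  5.87682940e-04, -1.32370185e-03,  3.29190943e-04,
       -8.45883056e-05,  3.97107392e-04]), 'joint_efforts': array([ 1.99498681e-03, -3.92288661e+01,  1.88395768e+01,  4.18604225e+00,
       -4.60456533e-03,  1.36155390e-05]), 'position': array([ 145.27325091, -607.2782923 ,  230.23060453]), 'ee_rot': array([-1.17042839e-01,  9.93126272e-01,  1.07092216e-03, -1.88063376e-04]), 'contact_force': array([-0.69304276,  0.54178428,  1.00961005]), 'wrist_torque': array([ 0.04734012, -0.03476885, -0.00081805]), 'gripper_width': 85.17103553103291}
{'fov_y': 43.03661530847886, 'cx': 316.73746922686905, 'cy': 194.39449927695063, 'k1': -0.1519760718723198, 'world_from_camera': array([[-8.10107762e-01, -3.91093909e-01,  4.36773361e-01,
         6.04587440e+01],
       [-5.86154375e-01,  5.55769562e-01, -5.89527982e-01,
         4.04686393e+02],
       [-1.21845367e-02, -7.33597811e-01, -6.79474642e-01,
         8.54045479e+02],
       [ 0.00000000e+00,  0.00000000e+00,  0.00000000e+00,
         1.00000000e+00]])}
{'fov_y': 43.6239414077758, 'cx': 329.1360276599295, 'cy': 199.8011864208326, 'k1': -0.15907122777526525, 'world_from_camera': array([[-3.09460552e-02, -9.96201495e-01,  8.13936342e-02,
         4.36639836e+02],
       [-9.99492788e-01,  3.14548456e-02,  4.97588301e-03,
        -2.37832463e+02],
       [-7.51720629e-03, -8.11983665e-02, -9.96669613e-01,
         1.31361690e+03],
       [ 0.00000000e+00,  0.00000000e+00,  0.00000000e+00,
         1.00000000e+00]])}
```

View pics/scene0.png

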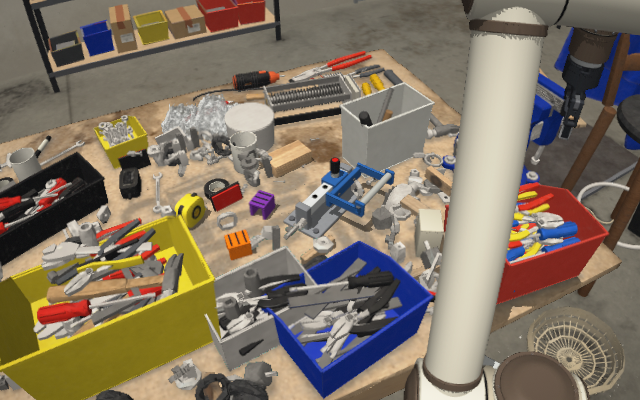

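View pics/top0.png

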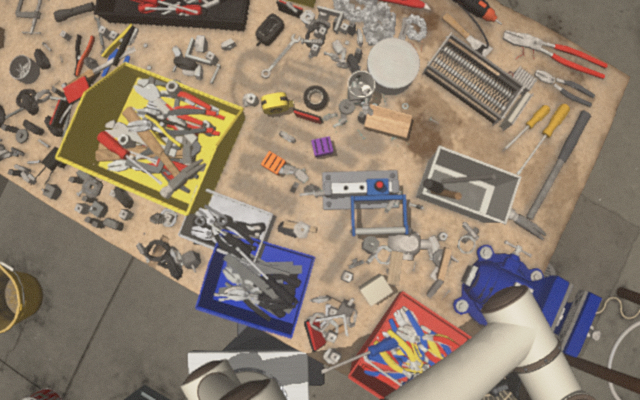

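```bash
python3 - <<'E'
from h import *
A=np.load("scene0.npz");B=np.load("top0.npz")
a=cv2.resize(A['im'][140:260,180:400],None,fx=3.6,fy=3.6,interpolation=2)[:300*2,:800]
cv2.imwrite("pics/c1.png",a[...,::-1])
b=cv2.resize(B['im'][120:250,180:440],None,fx=3,fy=3,interpolation=2)
cv2.imwrite("pics/c2.png",b[...,::-1])
P=pts("top",B['d']);np.save("Ptop.npy",P)
Q=pts("scene",A['d']);np.save("Pscene.npy",Q)
for n,im,X in(("top",B['im'],P),("scene",A['im'],Q)):
    h=cv2.cvtColor(im,cv2.COLOR_RGB2HSV)
    for c,lo,hi in(("orange",(5,170,120),(18,255,255)),("purple",(125,90,50),(155,255,255)),("red",(0,150,90),(4,255,255)),("blue",(95,120,60),(118,255,255))):
        m=cv2.inRange(h,lo,hi)
        N,l,s,ce=cv2.connectedComponentsWithStats(m)
        for i in range(1,N):
            if s[i,4]>25:
                q=X[l==i];q=q[np.abs(q).sum(1)<4000]
                print(n,c,s[i],ce[i].round(1),np.median(q,0).round(),np.percentile(q,97,axis=0).round(),np.percentile(q,3,axis=0).round())
E
```

```text
top orange [262 154  14  18  58] [269.4 161.8] [644. -82.  42.] [662. -64.  46.] [623. -94.  35.]
top orange [275 160  10  14  29] [279.9 166. ] [ 634. -110.   41.] [645. -97. 249.] [ 586. -137.   37.]
top purple [312 137  21  19 244] [322.1 146. ] [ 680. -218.   42.] [ 701. -194.   47.] [ 661. -240.   34.]
top red [133   0  24  13 164] [145.8   4.5] [1102.  265.   36.] [1114.  291.   72.] [1091.  226.   15.]
top red [384   0  40   8 180] [408.4   2.4] [1085. -473.   17.] [1094. -410.   23.] [1073. -506.   10.]
top red [185   5  16  10  69] [194.3   7.4] [1077.  117.   56.] [1083.  142.   62.] [1063.  102.   46.]
top red [176   9  18   6  34] [184.2  11.5] [1067.  147.   54.] [1072.  167.   60.] [1061.  127.   38.]
top red [555  45  52  23 269] [580.3  54.6] [ 936. -955.   15.] [ 959. -887.   21.] [  902. -1028.     9.]
top red [552  54  53  24 267] [577.1  66.3] [ 898. -939.   15.] [ 929. -875.   21.] [  871. -1017.    10.]
top red [ 64  77  25  26 367] [75.5 89.4] [863. 450.  62.] [888. 481.  68.] [834. 416.  55.]
top red [178  92  38  24 181] [197.8 102.4] [783.  78. 141.] [808. 1
[... 7322 characters left out ...]
 41  18 430] [558.6 231. ] [  64. -437.  112.] [  99. -407.  118.] [  37. -470.   97.]
scene blue [542 237  38  15 180] [560.3 244.1] [  50. -422.   92.] [  79. -393.   96.] [  26. -458.   84.]
scene blue [ 262  241  172  157 7372] [357.2 320.3] [282. -55.  81.] [426.  89. 128.] [ 220. -177.    8.]
scene blue [507 246  18  15 166] [514.9 253.1] [ 127. -368.   69.] [ 139. -343.   75.] [ 114. -391.   59.]
scene blue [272 273  33  18 140] [291.5 282.1] [445. -33.  94.] [461.   6. 114.] [424. -59.  79.]
scene blue [316 325  17   8  52] [325.  329.7] [366. -27.   8.] [377.  -9.  34.] [352. -42.   6.]
scene blue [341 334  17  16  91] [348.7 339.8] [317. -37.   8.] [323.  11.  74.] [300. -53.   5.]
```

View pics/c1.png

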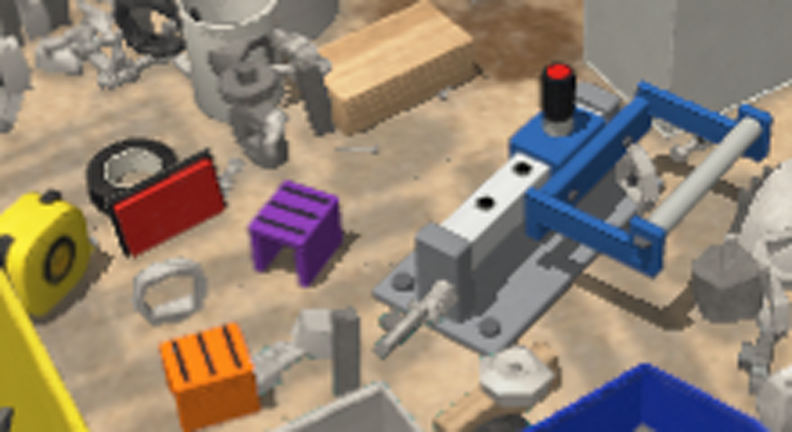

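View pics/c2.png

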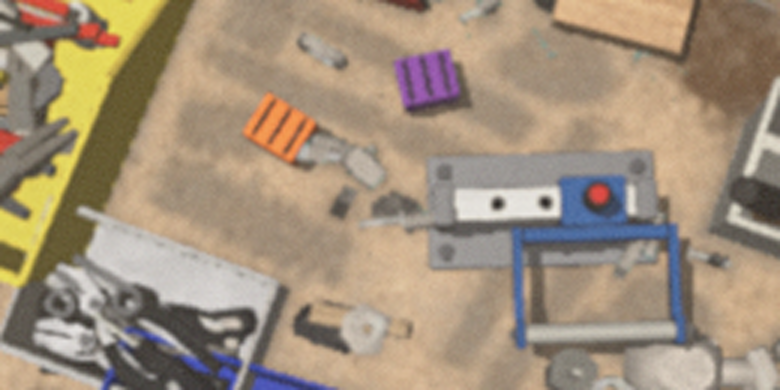

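```bash
python3 - <<'E'
from h import *
A=np.load("scene0.npz");B=np.load("top0.npz");P=np.load("Ptop.npy");Q=np.load("Pscene.npy")
def near(X,x0,x1,y0,y1,z0,z1):
    m=(X[...,0]>x0)&(X[...,0]<x1)&(X[...,1]>y0)&(X[...,1]<y1)&(X[...,2]>z0)&(X[...,2]<z1);return m
def rect(q):
    r=cv2.minAreaRect(q[:,:2].astype(np.float32));return r
for n,X in(("top",P),("scene",Q)):
    m=near(X,585,700,-140,-40,34,52);print(n,"saddle",m.sum(),rect(X[m]),np.median(X[m][:,2]))
    b=near(X,400,500,-450,-270,82,105);print(n,'bar',b.sum(),rect(X[b]))
    t=near(X,510,600,-420,-150,58,78);print(n,'tube',t.sum(),rect(X[t]))
# height map in mm grid 10mm from both views, 480..760 x, 0..-480
H=np.full((40,60),-1.)
for X in(P,Q):
    q=X[near(X,380,780,-480,120,-5,400)]
    i=((780-q[:,0])/10).astype(int);j=((120-q[:,1])/10).astype(int)
    np.maximum.at(H,(i,j),q[:,2])
print('cols y 120 down to -480')
for i in range(40):print(780-10*i,' '.join('%3d'%v if v>=0 else ' ..' for v in H[i]))
E
```

```text
top saddle 316 ((666.2499389648438, -103.45964813232422), (50.51654815673828, 95.0913314819336), 57.73389434814453) 42.128509287701604
top bar 407 ((467.1279296875, -353.604248046875), (51.68272018432617, 147.63987731933594), 4.829724311828613)
top tube 1170 ((550.4947509765625, -285.84820556640625), (78.69227600097656, 267.74700927734375), 0.522292971611023)
scene saddle 389 ((642.7286376953125, -97.71919250488281), (83.7176284790039, 114.03327178955078), 89.5583724975586) 41.12127928285611
scene bar 394 ((456.1720275878906, -350.505126953125), (25.9383602142334, 147.45236206054688), 0.359488844871521)
scene tube 1227 ((549.769287109375, -285.1433410644531), (79.19627380371094, 268.980224609375), 0.2541039288043976)
cols y 120 down to -480
780 103 102 105 145 146 148 151  77   9  43  77  86  90  93  91   2   2   7  60  61  62  47   5   2   5   4  57  54  57  55  ..   2   2   4   1   7  12  56  66  74  76  68  66  69  70  73  47  42  40  39  39  39  37  ..   3   5   4   5   5   3
770 161 159 158 155 153 154 147 149  56  10   7   9  94 104 100   2   4   4   4   5   3   3   6   2   1  
[... 8710 characters left out ...]
 105  64 128 126 125 122 120 124 121 107 107  11   9  11  12  12  10  37  96  95  97  99  98  99  96   3   3   2   2   2   5   5   3   6   2   2  35  45  47  48  45  45  47  59  59  58  56  50  49  45  44  31  30
400  65  56   6   1   1 132 129  54  67 127 125 124 124 121 120 122 120  71  72  12  10  13  12  12  12  14  11  49  63  97 102 101   4   4   4   3   5   2   3   3   5   3   6   3  44  48  45   5   2  56  58  61  61  57  44  41  36  30   2  27
390  55  45   4   3   2 128 127   9  54  49 124 125 124 125 120 121 122 120 110 113  95  97  94  92  93  94  14  14  12  90 106 104   3   4   5   5   1   5   6  21  32  43  37  39  47  46  48  46   4  55  57  58  58  43  44  41  24   3   4   5
```

```bash
cat > sad.py <<'E'
from h import *
def saddle(n,im,X,zt=42,win=(560,720,-170,-20)):
    h=cv2.cvtColor(im,cv2.COLOR_RGB2HSV)
    m=cv2.inRange(h,(4,110,60),(20,255,255))
    w=(X[...,0]>win[0])&(X[...,0]<win[1])&(X[...,1]>win[2])&(X[...,1]<win[3])
    m[~w]=0
    m=cv2.morphologyEx(m,cv2.MORPH_CLOSE,np.ones((5,5)))
    N,l,s,c=cv2.connectedComponentsWithStats(m);i=1+np.argmax(s[1:,4]);m=l==i
    q=X[m];q=q[(q[:,2]>zt-5)&(q[:,2]<zt+8)]
    r=cv2.minAreaRect(q[:,:2].astype(np.float32))
    # ray-cast all mask pixels with top height
    v,u=np.nonzero(m&(X[...,2]>zt-6))
    R=np.array([ray(n,a,b,zt)[:2] for a,b in zip(u,v)])
    cs=cv2.minAreaRect(R.astype(np.float32))
    mu=R.mean(0);C=np.cov((R-mu).T);e,V=np.linalg.eigh(C)
    print(n,m.sum(),len(R),'pts',r,np.median(q[:,2]),'ray',cs,'mean',mu.round(1),'ext',np.sqrt(12*e).round(1),'longaxis',np.degrees(np.arctan2(V[1,1],V[0,1])).round(1))
E
python3 - <<'E'
from sad import *
for n in("top","scene"):
    A=np.load(n+"0.npz");X=np.load("P%s.npy"%n)
    saddle(n,A['im'],X)
    # boss/knob red
    h=cv2.cvtColor(A['im'],cv2.COLOR_RGB2HSV)
    m=(cv2.inRange(h,(0,120,80),(6,255,255))>0)|(cv2.inRange(h,(174,120,80),(180,255,255))>0)
    m&=(X[...,0]>540)&(X[...,0]<600)&(X[...,1]>-380)&(X[...,1]<-320)&(X[...,2]>105)
    v,u=np.nonzero(m);print(n,'dot',len(u),u.mean(),v.mean(),ray(n,u.mean(),v.mean(),120))
    # bar: ridge
    for y0 in range(-405,-300,15):
        b=(X[...,1]>y0-7)&(X[...,1]<y0+7)&(X[...,0]>440)&(X[...,0]<485)&(X[...,2]>80)&(X[...,2]<105)
        if b.any():print(y0,b.sum(),X[b][:,0].mean().round(1),X[b][:,2].max().round(1),end=' | ')
    print()
E
```

```text
top 341 308 pts ((643.8487548828125, -89.22235107421875), (50.587432861328125, 41.572349548339844), 57.17588806152344) 42.21409806222232 ray ((643.4254150390625, -89.66600799560547), (50.749755859375, 41.70770263671875), 56.892120361328125) mean [643.3 -89.4] ext [41.5 50.4] longaxis 57.8
top dot 37 379.0810810810811 184.45945945945945 [ 567.32622074 -353.07482118  120.        ]
-405 34 458.3 100.2 | -390 35 458.4 97.0 | -375 38 458.5 96.4 | -360 42 458.3 98.4 | -345 41 458.7 97.4 | -330 36 458.0 95.5 | -315 35 458.3 97.8 | 
scene 639 358 pts ((640.5942993164062, -85.82864379882812), (50.32550811767578, 45.15200424194336), 56.36103439331055) 41.228298966331636 ray ((630.2410888671875, -78.92020416259766), (49.88265609741211, 66.90047454833984), 56.672115325927734) mean [638.8 -84.6] ext [46.4 50. ] longaxis 51.5
scene dot 24 334.7916666666667 159.375 [ 567.85895016 -352.22127803  120.        ]
-405 32 455.0 94.7 | -390 34 455.4 95.7 | -375 34 455.5 94.5 | -360 29 456.2 93.9 | -345 36 455.0 95.0 | -330 37 455.0 93.9 | -315 33 455.2 94.5 |
```

Request:
drive_tool:
  moves:
    - [[1,-0.038,0.024,0,0,0,0],[1,-0.038,0.024,0,0,0,0],[1,-0.038,0.024,0,0,0,0],[1,-0.038,0.024,0,0,0,0],[1,-0.038,0.024,0,0,0,0],[1,-0.038,0.024,0,0,0,0],[1,-0.038,0.024,0,0,0,0],[1,-0.038,0.024,0,0,0,0],[1,-0.038,0.024,0,0,0,0],[1,-0.038,0.024,0,0,0,0],[1,-0.038,0.024,0,0,0,0],[1,-0.038,0.024,0,0,0,0],[1,-0.038,0.024,0,0,0,0],[1,-0.038,0.024,0,0,0,0]]

```text
clock: 1.5
position: [596.0, -142.4, 224.2]
ee_rot: [-0.112, 0.994, 0.005, -0.004]
contact_force: [1.2, -0.2, 0.3]
gripper_width: 85.4
```

Helper for remaining moves in the tool's axes.

```bash
cat > go.py <<'E'
import sys
from h import *
from scipy.spatial.transform import Rotation as R
def go(x,y,z,yaw):
    s=arm.read_state();r=R.from_quat(s["ee_rot"]);p=np.array(s["position"])
    c,sn=np.cos(np.radians(yaw)),np.sin(np.radians(yaw))
    T=np.array([[sn,c,0],[-c,sn,0],[0,0,-1.]])  # columns x,y,z ; y=(c,s,0), z=down, x=y×z
    T=np.column_stack([np.cross([c,sn,0],[0,0,-1]),[c,sn,0],[0,0,-1]])
    d=r.inv().apply((np.array([x,y,z])-p)/1000);w=(r.inv()*R.from_matrix(T)).as_rotvec()
    M=r.as_matrix()
    print('t',round(s['clock'],2),'p',p.round(1),'yaw',np.degrees(np.arctan2(M[1,1],M[0,1])).round(1),'tilt',np.degrees(np.arccos(-M[2,2])).round(2),'w',round(s['gripper_width'],1),'F',np.round(s['contact_force'],1),'q',np.round(s['joints'],2))
    print('shift tool',d.round(4),'turn',w.round(3), 'shift in final tool frame',(T.T@((np.array([x,y,z])-p)/1000)).round(4))
if __name__=="__main__": go(*map(float,sys.argv[1:5]))
E
python3 go.py 643 -88.5 220 147
```

```text
t 1.5 p [ 596.  -142.4  224.2] yaw 102.8 tilt 0.78 w 85.4 F [ 1.2 -0.2  0.3] q [ 0.02  0.37 -0.02 -0.01 -1.18 -1.37]
shift tool [-0.0579  0.0421  0.0043] turn [ 0.014 -0.003 -0.771] shift in final tool frame [-0.0708 -0.0101  0.0042]
```

Request:
drive_tool:
  moves:
    - [[1,-0.02,0.012,0,0,0,-0.148],[1,-0.02,0.01,0,0,0,-0.148],[1,-0.02,0.01,0,0.01,0,-0.148],[1,0,0,0,0,0,-0.148],[1,0,0,0,0,0,-0.148],[1,0,0,0,0,0,-0.03],[1,0,0,0,0,0,0]]

```text
clock: 2.2
position: [643.9, -81.2, 217.1]
ee_rot: [-0.485, 0.874, 0.004, -0.006]
contact_force: [-0.5, -0.1, 0.3]
gripper_width: 85.5
```

```bash
python3 go.py 643 -88.5 80 147
```

```text
t 2.2 p [643.9 -81.2 217.1] yaw 148.0 tilt 0.8 w 85.5 F [-0.5 -0.1  0.3] q [ 0.12  0.44  0.06 -0.   -1.21 -0.68]
shift tool [ 0.0059 -0.0048  0.1371] turn [ 0.013 -0.006  0.018] shift in final tool frame [ 0.0066 -0.0032  0.1371]
```

Request:
drive_tool:
  moves:
    - [[1,0.003,-0.002,0.03,0.007,-0.003,0.01],[1,0.003,-0.002,0.04,0.006,-0.003,0.01],[1,0,0,0.04,0,0,0],[1,0,0,0.015,0,0,0],[1,0,0,0,0,0,0]]

```text
clock: 2.7
position: [644.0, -89.0, 88.7]
ee_rot: [-0.474, 0.881, -0.001, 0.002]
contact_force: [-0.7, 0.1, 0.1]
gripper_width: 85.3
```

```bash
python3 go.py 643 -88.5 15 147; python3 - <<'E'
from h import *
im,d=arm.get_image("scene")
cv2.imwrite("pics/s1.png",cv2.resize(im[130:290,140:360],None,fx=3.6,fy=3.6,interpolation=2)[...,::-1])
E
```

```text
t 2.7 p [644.  -89.   88.7] yaw 146.5 tilt 0.19 w 85.3 F [-0.7  0.1  0.1] q [ 0.11  0.55 -0.11  0.   -0.91 -0.7 ]
shift tool [0.0003 0.0013 0.0737] turn [-0.003  0.002 -0.008] shift in final tool frame [0.0001 0.0011 0.0737]
```

View pics/s1.png

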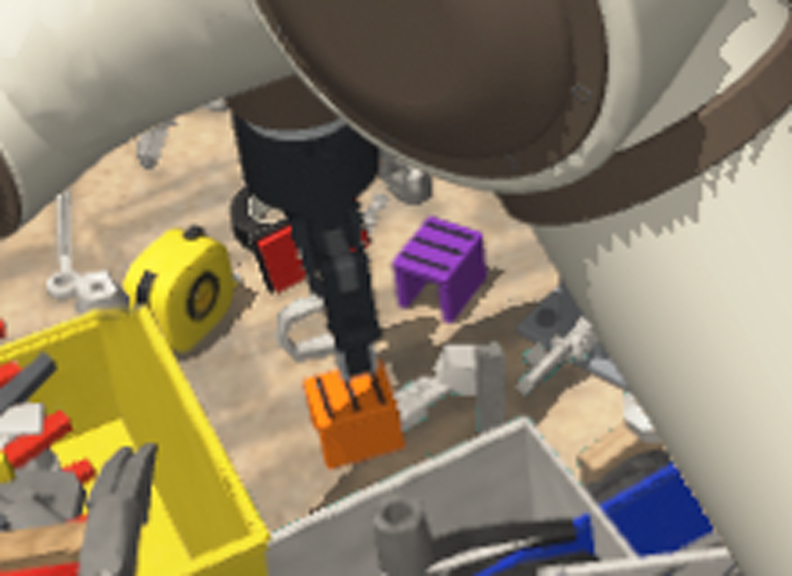

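The gripper stands right above the orange pad (crop 350,410); the far finger hides behind the near one and the alignment looks right. Descending.

Request:
drive_tool:
  moves:
    - [[1,0,0.001,0.03,-0.003,0.002,-0.008],[1,0,0,0.025,0,0,0],[1,0,0,0.015,0,0,0],[1,0,0,0.002,0,0,0],[1,0,0,0,0,0,0]]

```text
clock: 3.25
position: [650.5, -88.6, 24.1]
ee_rot: [-0.477, 0.879, -0.004, 0.007]
contact_force: [-0.7, 0.2, 0.1]
gripper_width: 85.5
```

```bash
python3 go.py 643 -88.5 13 147
```

```text
t 3.25 p [650.5 -88.6  24.1] yaw 147.0 tilt 0.94 w 85.5 F [-0.7  0.2  0.1] q [ 0.11  0.63 -0.15  0.   -0.77 -0.69]
shift tool [0.0041 0.0065 0.011 ] turn [-0.014  0.009 -0.   ] shift in final tool frame [0.004  0.0063 0.0111]
```

Request:
drive_tool:
  moves:
    - [[1,0.004,0.006,0.006,-0.014,0.009,0],[1,0,0,0.004,0,0,0],[1,0,0,0,0,0,0]]

```text
clock: 3.55
position: [645.3, -88.6, 17.4]
ee_rot: [-0.477, 0.879, -0.001, 0.002]
contact_force: [-0.3, -1.2, 1.1]
gripper_width: 85.3
```

```bash
python3 go.py 643 -88.5 13 147
```

```text
t 3.55 p [645.3 -88.6  17.4] yaw 147.0 tilt 0.3 w 85.3 F [-0.3 -1.2  1.1] q [ 0.11  0.63 -0.16  0.   -0.77 -0.69]
shift tool [0.0012 0.002  0.0044] turn [-0.004  0.003 -0.   ] shift in final tool frame [0.0012 0.0019 0.0044]
```

Request:
drive_tool:
  moves:
    - [[0.6,0.001,0.002,0.002,0,0,0],[0,0,0,0,0,0,0],[0,0,0,0,0,0,0],[0,0,0,0,0,0,0],[0,0,0,0,0,0,0],[0,0,0,0,0,0,0]]

```text
clock: 4.15
position: [643.7, -88.2, 16.7]
ee_rot: [-0.477, 0.879, -0.002, 0.004]
contact_force: [0.6, 0.5, 0.4]
gripper_width: 40.8
```

```bash
python3 go.py 643 -88.5 13 147
```

```text
t 4.15 p [643.7 -88.2  16.7] yaw 147.0 tilt 0.45 w 40.8 F [0.6 0.5 0.4] q [ 0.11  0.63 -0.17  0.   -0.76 -0.69]
shift tool [0.0007 0.0004 0.0037] turn [-0.006  0.005  0.   ] shift in final tool frame [0.0006 0.0004 0.0037]
```

Request:
drive_tool:
  moves:
    - [[0,0,0,0,0,0,0],[0,0,0,-0.01,0,0,0],[0,0,0,-0.03,0,0,0],[0,0,0,-0.04,0,0,0],[0,0,0,-0.04,0,0,0],[0,0,0,-0.04,0,0,0],[0,0,0,-0.01,0,0,0],[0,0,0,0,0,0,0]]

```text
clock: 4.95
position: [640.8, -88.7, 193.7]
ee_rot: [-0.477, 0.879, -0.001, 0.001]
contact_force: [0.7, -0.1, -1.4]
gripper_width: 41.0
```

```bash
python3 go.py 457.7 -352.5 175 180; python3 - <<'E'
from h import *
im,d=arm.get_image("scene")
cv2.imwrite("pics/s2.png",cv2.resize(im[60:290,140:400],None,fx=2.5,fy=2.5,interpolation=2)[...,::-1])
E
```

```text
t 4.95 p [640.8 -88.7 193.7] yaw 147.0 tilt 0.17 w 41.0 F [ 0.7 -0.1 -1.4] q [ 0.11  0.45  0.01  0.   -1.13 -0.69]
shift tool [0.321  0.0097 0.0182] turn [-0.003  0.001 -0.577] shift in final tool frame [0.2638 0.1831 0.0187]
```

View pics/s2.png

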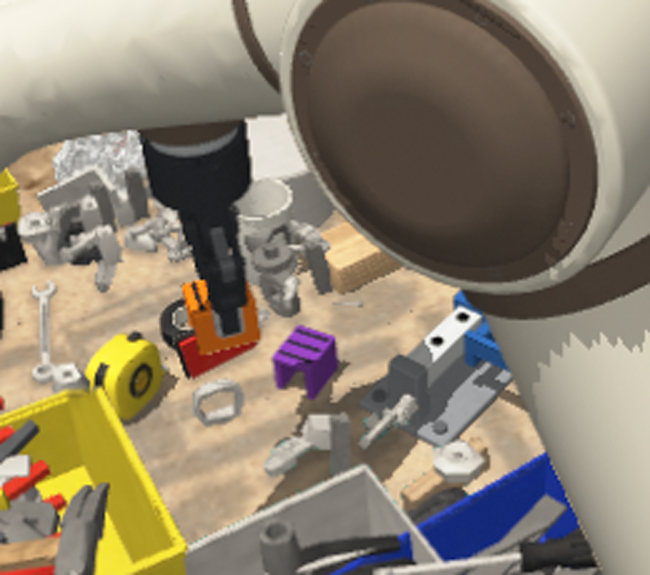

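The pad is held square (crop 220,320). Moving it over the bar.

Request:
drive_tool:
  moves:
    - [[0,0.025,0.001,0,0,0,0],[0,0.04,0.001,0,0,0,0],[0,0.04,0.001,0,0,0,0],[0,0.04,0.001,0,0,0,0],[0,0.04,0.001,0,0,0,0],[0,0.04,0.001,0,0,0,0],[0,0.04,0.001,0,0,0,0],[0,0.025,0.001,0,0,0,0],[0,0,0,0,0,0,-0.12],[0,0,0,0,0,0,-0.14],[0,0,0,0,0,0,-0.14],[0,0,0,0,0,0,-0.12],[0,0,0,0,0,0,-0.04],[0,0,0,0,0,0,0]]

```text
clock: 6.4
position: [453.5, -330.8, 163.0]
ee_rot: [0.708, -0.706, -0.025, 0.01]
contact_force: [-0.8, 0.2, -0.6]
gripper_width: 40.6
```

```bash
python3 go.py 457.7 -352.5 160 180
```

```text
t 6.4 p [ 453.5 -330.8  163. ] yaw -179.9 tilt 3.07 w 40.6 F [-0.8  0.2 -0.6] q [-0.34  0.36 -0.21 -0.   -1.05  0.35]
shift tool [ 0.0218 -0.0043  0.0023] turn [0.05  0.02  0.002] shift in final tool frame [ 0.0217 -0.0042  0.003 ]
```

Request:
drive_tool:
  moves:
    - [[0,0.012,-0.002,0,0.025,0.01,0],[0,0.01,-0.002,0,0.025,0.01,0],[0,0,0,0,0,0,0],[0,0,0,0,0,0,0]]

```text
clock: 6.8
position: [456.2, -354.3, 159.2]
ee_rot: [-0.707, 0.708, 0.001, 0.0]
contact_force: [-0.8, 0.4, -1.0]
gripper_width: 40.8
```

```bash
python3 go.py 457.7 -352.5 78 180; python3 - <<'E'
from h import *
for n in("scene","top"):
    im,d=arm.get_image(n);np.savez(n+"1.npz",im=im,d=d)
    c=im[120:250,280:440]
    cv2.imwrite(f"pics/{n}3.png",cv2.resize(c,None,fx=4,fy=4,interpolation=2)[...,::-1])
E
```

```text
t 6.8 p [ 456.2 -354.3  159.2] yaw 179.9 tilt 0.07 w 40.8 F [-0.8  0.4 -1. ] q [-0.38  0.37 -0.21 -0.   -0.99  0.38]
shift tool [-0.0017 -0.0016  0.0812] turn [ 0.001  0.001 -0.001] shift in final tool frame [-0.0018 -0.0015  0.0812]
```

View pics/scene3.png

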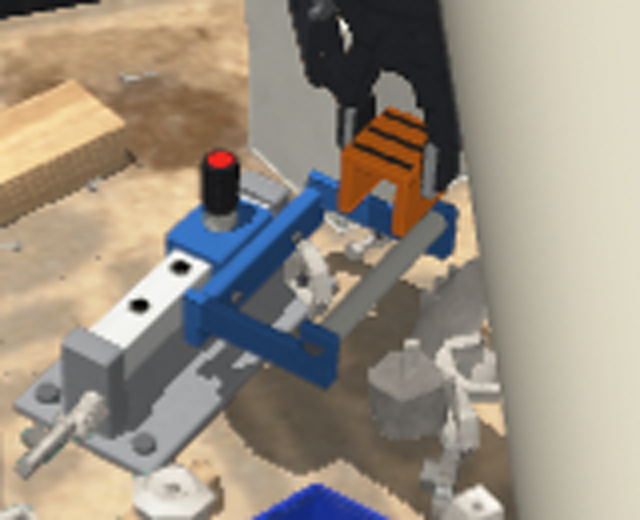

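View pics/top3.png

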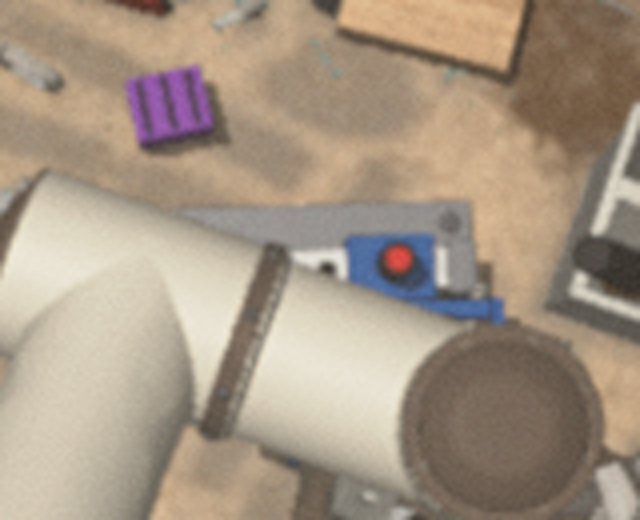

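The scene crop shows the pad level above the bar, channel along it (pad 390,165; bar 390,280). Measuring the offset of the pad from the bar.

```bash
python3 - <<'E'
from h import *
A=np.load("scene1.npz");X=pts("scene",A['d']);im=A['im']
h=cv2.cvtColor(im,cv2.COLOR_RGB2HSV);m=cv2.inRange(h,(4,110,60),(20,255,255))>0
m&=(X[...,0]>400)&(X[...,0]<520)&(X[...,1]>-420)&(X[...,1]<-280)
q=X[m];print(len(q),np.percentile(q,[2,50,98],axis=0).round(1))
t=q[(q[:,2]>np.percentile(q[:,2],98)-7)];print('top',len(t),np.median(t,0).round(1),np.percentile(t,[2,98],axis=0).round(1))
f=q[(q[:,2]<np.percentile(q[:,2],98)-12)]
f=f[f[:,1]>np.percentile(f[:,1],90)-8];print('front',len(f),np.percentile(f,[3,97],axis=0).round(1))
hh,e=np.histogram(f[:,0],bins=np.arange(425,490,3));print(list(zip(e.astype(int),hh)))
E
```

```text
436 [[ 434.  -375.5  144.1]
 [ 456.7 -339.   181.5]
 [ 475.6 -326.8  186.8]]
top 242 [ 458.  -345.4  183.9] [[ 435.7 -375.5  180.4]
 [ 476.2 -327.   187.3]]
front 95 [[ 434.8 -335.5  144.1]
 [ 474.2 -326.8  173.9]]
[(np.int64(425), np.int64(0)), (np.int64(428), np.int64(0)), (np.int64(431), np.int64(0)), (np.int64(434), np.int64(27)), (np.int64(437), np.int64(15)), (np.int64(440), np.int64(9)), (np.int64(443), np.int64(0)), (np.int64(446), np.int64(0)), (np.int64(449), np.int64(0)), (np.int64(452), np.int64(0)), (np.int64(455), np.int64(0)), (np.int64(458), np.int64(0)), (np.int64(461), np.int64(0)), (np.int64(464), np.int64(0)), (np.int64(467), np.int64(14)), (np.int64(470), np.int64(19)), (np.int64(473), np.int64(11)), (np.int64(476), np.int64(0)), (np.int64(479), np.int64(0)), (np.int64(482), np.int64(0)), (np.int64(485), np.int64(0))]
```

Request:
drive_tool:
  moves:
    - [[0,0,-0.0025,0.01,0,0,0],[0,0,0,0.015,0,0,0],[0,0,0,0.012,0,0,0],[0,0,0,0,0,0,0]]

```text
clock: 7.3
position: [459.8, -353.5, 120.3]
ee_rot: [-0.707, 0.707, -0.0, 0.001]
contact_force: [-0.0, -0.3, -0.4]
gripper_width: 40.6
```

```bash
python3 go.py 458.7 -352.5 80 180
```

```text
t 7.3 p [ 459.8 -353.5  120.3] yaw 180.0 tilt 0.06 w 40.6 F [-0.  -0.3 -0.4] q [-0.38  0.41 -0.25 -0.   -0.91  0.38]
shift tool [-0.001   0.0012  0.0403] turn [-0.001  0.001 -0.   ] shift in final tool frame [-0.001   0.0011  0.0403]
```

Request:
drive_tool:
  moves:
    - [[0,0,0.001,0.008,0,0,0],[0,0,0,0.008,0,0,0],[0,0,0,0.008,0,0,0],[0,0,0,0,0,0,0]]

```text
clock: 7.7
position: [459.2, -353.4, 94.4]
ee_rot: [0.707, -0.707, 0.0, -0.0]
contact_force: [-0.4, 0.9, -2.1]
gripper_width: 41.2
```

```bash
python3 go.py 458.7 -352.5 80 180;  python3 - <<'E'
from h import *
n="scene"
im,d=arm.get_image(n)
cv2.imwrite(f"pics/{n}4.png",cv2.resize(im[120:250,280:440],None,fx=4,fy=4,interpolation=2)[...,::-1])
E
```

```text
t 7.7 p [ 459.2 -353.4   94.4] yaw -180.0 tilt 0.06 w 41.2 F [-0.4  0.9 -2.1] q [-0.38  0.44 -0.28 -0.   -0.85  0.38]
shift tool [-0.0009  0.0006  0.0144] turn [-0.001  0.     0.001] shift in final tool frame [-0.0009  0.0005  0.0144]
```

View pics/scene4.png

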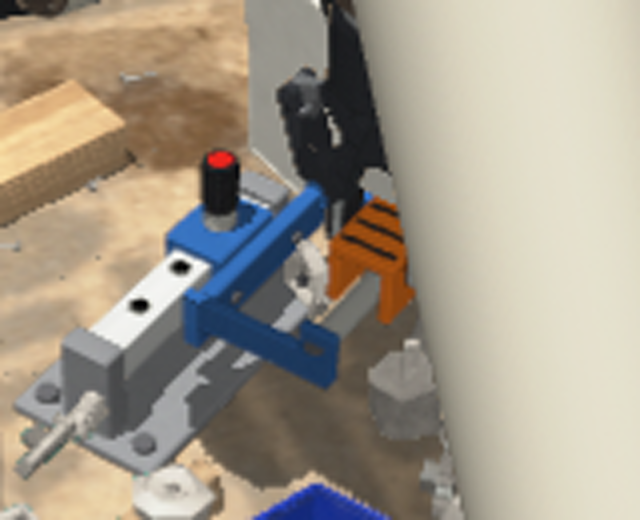

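The pad (crop 370,250) now straddles the bar, the legs on both sides of it. Lowering until it nearly rests.

Request:
drive_tool:
  moves:
    - [[0,0,0,0.007,0,0,0],[0,0,0,0.005,0,0,0],[0,0,0,0.003,0,0,0],[0,0,0,0,0,0,0]]

```text
clock: 8.15
position: [460.3, -354.1, 79.7]
ee_rot: [0.707, -0.707, 0.002, -0.001]
contact_force: [0.2, -0.1, -1.1]
gripper_width: 41.0
```

```bash
python3 go.py 458.7 -352.5 75 180
```

```text
t 8.15 p [ 460.3 -354.1   79.7] yaw -180.0 tilt 0.23 w 41.0 F [ 0.2 -0.1 -1.1] q [-0.38  0.46 -0.3  -0.   -0.81  0.38]
shift tool [-0.0016  0.0017  0.0047] turn [-0.004 -0.001  0.001] shift in final tool frame [-0.0016  0.0016  0.0047]
```

Request:
drive_tool:
  moves:
    - [[0,0,0.001,0.002,-0.003,0,0],[0,0,0,0.002,0,0,0],[0,0,0,0,0,0,0]]

```text
clock: 8.45
position: [459.6, -354.4, 75.8]
ee_rot: [0.707, -0.707, 0.001, 0.0]
contact_force: [0.7, 0.4, -1.4]
gripper_width: 40.9
```

```bash
python3 go.py 458.7 -352.5 75 180
```

```text
t 8.45 p [ 459.6 -354.4   75.8] yaw -179.9 tilt 0.14 w 40.9 F [ 0.7  0.4 -1.4] q [-0.38  0.46 -0.3   0.   -0.8   0.38]
shift tool [-0.0019  0.0009  0.0008] turn [-0.001 -0.002  0.001] shift in final tool frame [-0.0019  0.0009  0.0008]
```

Request:
drive_tool:
  moves:
    - [[0,0,0,0.002,0,0,0],[0,0,0,0,0,0,0]]

```text
clock: 8.65
position: [460.0, -354.5, 76.2]
ee_rot: [0.708, -0.706, 0.002, 0.0]
contact_force: [0.0, 0.1, -0.9]
gripper_width: 41.0
```

```bash
python3 go.py 458.7 -352.5 75 180
```

```text
t 8.65 p [ 460.  -354.5   76.2] yaw -179.9 tilt 0.21 w 41.0 F [ 0.   0.1 -0.9] q [-0.38  0.46 -0.3   0.   -0.8   0.38]
shift tool [-0.002   0.0013  0.0012] turn [-0.002 -0.003  0.002] shift in final tool frame [-0.002   0.0013  0.0012]
```

Request:
drive_tool:
  moves:
    - [[0,0,0.001,0.003,0,0,0],[0,0,0,0.002,0,0,0]]

```text
clock: 8.85
position: [460.3, -354.8, 75.5]
ee_rot: [0.709, -0.706, 0.004, 0.0]
contact_force: [-4.3, 4.6, 12.7]
gripper_width: 41.2
```

```bash
python3 go.py 458.7 -352.5 75 180
```

```text
t 8.85 p [ 460.3 -354.8   75.5] yaw -179.8 tilt 0.4 w 41.2 F [-4.3  4.6 12.7] q [-0.38  0.46 -0.3   0.   -0.8   0.38]
shift tool [-0.0024  0.0016  0.0005] turn [-0.005 -0.005  0.004] shift in final tool frame [-0.0023  0.0016  0.0005]
```

Contact (12.7 N): the pad rests on the bar. Relieve and open.

Request:
drive_tool:
  moves:
    - [[0.2,0,0,-0.001,0,0,0],[0.6,0,0,0,0,0,0],[0.85,0,0,0,0,0,0],[0.85,0,0,0,0,0,0],[0.85,0,0,0,0,0,0],[0.85,0,0,0,0,0,0]]

```text
clock: 9.45
position: [460.5, -355.1, 76.1]
ee_rot: [0.708, -0.706, 0.004, -0.0]
contact_force: [0.1, 0.1, 0.1]
gripper_width: 72.2
```

```bash
python3 go.py 458.7 -352.5 200 180
```

```text
t 9.45 p [ 460.5 -355.1   76.1] yaw -179.8 tilt 0.46 w 72.2 F [0.1 0.1 0.1] q [-0.38  0.46 -0.3   0.   -0.8   0.38]
shift tool [-0.0019  0.0011 -0.1239] turn [-0.006 -0.006  0.004] shift in final tool frame [-0.0026  0.0018 -0.1239]
```

Request:
drive_tool:
  moves:
    - [[0.85,0,0,-0.015,-0.003,-0.003,0],[0.85,0,0,-0.03,0,0,0],[0.85,0,0,-0.04,0,0,0],[0.85,0,0,-0.03,0,0,0],[0.85,0,0,0,0,0,0],[0.85,0,0,0,0,0,0]]

```text
clock: 10.05
position: [459.1, -354.5, 192.7]
ee_rot: [0.708, -0.706, -0.001, 0.001]
contact_force: [-0.5, -0.3, -0.9]
gripper_width: 72.7
```

```bash
python3 go.py 567.6 -352.6 200 90; python3 - <<'E'
from h import *
for n in("scene","top"):
    im,d=arm.get_image(n);np.savez(n+"5.npz",im=im,d=d)
    cv2.imwrite(f"pics/{n}5.png",cv2.resize(im[120:250,280:440],None,fx=4,fy=4,interpolation=2)[...,::-1])
E
```

```text
t 10.05 p [ 459.1 -354.5  192.7] yaw -179.8 tilt 0.16 w 72.7 F [-0.5 -0.3 -0.9] q [-0.38  0.34 -0.16  0.   -1.07  0.38]
shift tool [-0.0016 -0.1085 -0.0076] turn [ 0.002 -0.002  1.574] shift in final tool frame [-0.1085  0.0019 -0.0073]
```

View pics/scene5.png

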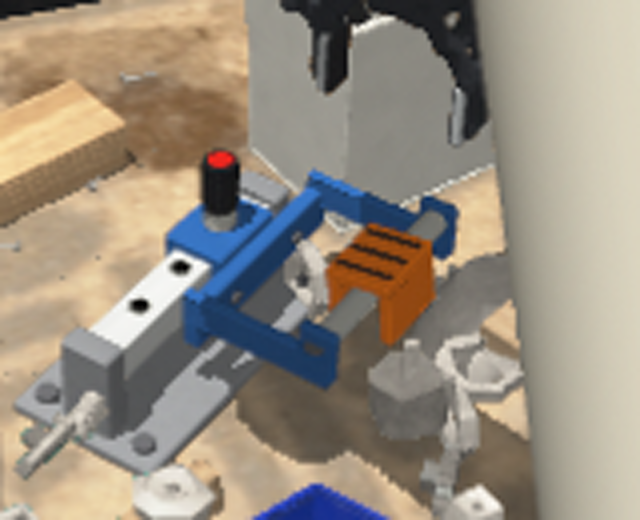

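The pad hangs upright near the middle of the bar (crop 385,275), let go. Now to the knob, with a quarter turn.

Request:
drive_tool:
  moves:
    - [[0.85,0,-0.03,0,0,0,0],[0.85,0,-0.04,0,0,0,0],[0.85,0,-0.03,0,0,0,0],[0.85,0,0,0,0,0,0.13],[0.85,0,0,0,0,0,0.147],[0.85,0,0,0,0,0,0.147],[0.85,0,0,0,0,0,0.147],[0.85,0,0,0,0,0,0.147],[0.85,0,0,0,0,0,0.147],[0.85,0,0,0,0,0,0.147],[0.85,0,0,0,0,0,0.147],[0.85,0,0,0,0,0,0.147],[0.85,0,0,0,0,0,0.13],[0.7,0,0,0,0,0,0.1],[0.7,0,0,0,0,0,0],[0.7,0,0,0,0,0,0]]

```text
clock: 11.75
position: [552.1, -349.0, 159.7]
ee_rot: [0.002, 1.0, 0.01, -0.026]
contact_force: [0.9, -0.5, -0.5]
gripper_width: 59.7
```

```bash
python3 go.py 567.6 -352.6 160 90
```

```text
t 11.75 p [ 552.1 -349.   159.7] yaw 89.8 tilt 3.25 w 59.7 F [ 0.9 -0.5 -0.5] q [-0.32  0.51  0.03 -0.   -1.15 -1.25]
shift tool [-0.0155 -0.0035 -0.0012] turn [ 0.021 -0.053 -0.003] shift in final tool frame [-0.0155 -0.0036 -0.0003]
```

Request:
drive_tool:
  moves:
    - [[0.6,-0.006,-0.002,0,0.011,-0.027,-0.002],[0.6,-0.006,-0.002,0,0.01,-0.026,-0.001],[0.6,0,0,0,0,0,0],[0.6,0,0,0,0,0,0]]

```text
clock: 12.15
position: [563.3, -352.7, 156.1]
ee_rot: [-0.003, 1.0, 0.001, -0.002]
contact_force: [0.2, -0.5, 0.3]
gripper_width: 51.4
```

```bash
python3 go.py 567.6 -352.6 87 90; python3 - <<'E'
from h import *
for n in("scene",):
    im,d=arm.get_image(n);np.savez(n+"6.npz",im=im,d=d)
    cv2.imwrite(f"pics/{n}6.png",cv2.resize(im[100:230,260:420],None,fx=4,fy=4,interpolation=2)[...,::-1])
E
```

```text
t 12.15 p [ 563.3 -352.7  156.1] yaw 90.3 tilt 0.22 w 51.4 F [ 0.2 -0.5  0.3] q [-0.32  0.51  0.01 -0.   -1.08 -1.25]
shift tool [-0.0046 -0.      0.0691] turn [ 0.001 -0.004  0.006] shift in final tool frame [-0.0043  0.0001  0.0691]
```

View pics/scene6.png

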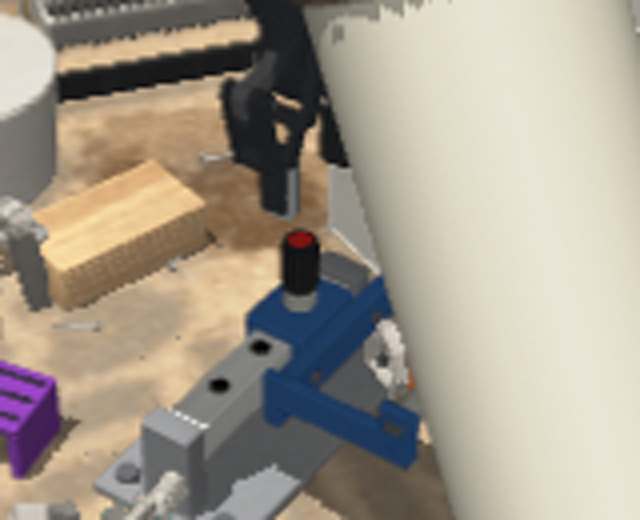

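The left finger (crop 280,190) is above and left of the knob (300,260); the other is hidden by the arm. Descending.

Request:
drive_tool:
  moves:
    - [[0.6,-0.004,0,0.02,0,-0.003,0.003],[0.6,0,0,0.02,0,0,0.003],[0.6,0,0,0.015,0,0,0],[0.6,0,0,0,0,0,0]]

```text
clock: 12.6
position: [567.7, -352.9, 100.4]
ee_rot: [-0.001, 1.0, 0.0, 0.0]
contact_force: [0.3, -0.6, -0.9]
gripper_width: 51.3
```

```bash
python3 go.py 567.6 -352.6 89 90
```

```text
t 12.6 p [ 567.7 -352.9  100.4] yaw 90.1 tilt 0.05 w 51.3 F [ 0.3 -0.6 -0.9] q [-0.32  0.56 -0.04 -0.   -0.97 -1.25]
shift tool [0.0001 0.0003 0.0114] turn [0.001 0.    0.002] shift in final tool frame [0.0001 0.0003 0.0114]
```

Request:
drive_tool:
  moves:
    - [[0.6,0,0,0.006,0,0,0],[0.6,0,0,0.003,0,0,0],[0.6,0,0,0,0,0,0]]

```text
clock: 12.9
position: [568.6, -353.5, 92.3]
ee_rot: [-0.001, 1.0, -0.0, 0.001]
contact_force: [0.1, 0.2, 0.7]
gripper_width: 51.3
```

```bash
python3 go.py 567.6 -352.6 89 90
```

```text
t 12.9 p [ 568.6 -353.5   92.3] yaw 90.2 tilt 0.11 w 51.3 F [0.1 0.2 0.7] q [-0.32  0.57 -0.05 -0.   -0.95 -1.25]
shift tool [0.001  0.0009 0.0033] turn [-0.     0.002  0.003] shift in final tool frame [0.001  0.0009 0.0033]
```

Request:
drive_tool:
  moves:
    - [[0.6,0.001,0.001,0.003,0,0,0],[0.3,0,0,0,0,0,0],[0,0,0,0,0,0,0],[0,0,0,0,0,0,0],[0,0,0,0,0,0,0],[0,0,0,0,0,0,0],[0,0,0,0,0,0,0]]

```text
clock: 13.6
position: [568.2, -351.9, 91.1]
ee_rot: [-0.002, 1.0, -0.0, 0.002]
contact_force: [-0.8, 1.0, 0.4]
gripper_width: 20.3
```

```bash
python3 go.py 567.6 -352.6 89 90; python3 - <<'E'
from h import *
for n in("scene",):
    im,d=arm.get_image(n)
    cv2.imwrite(f"pics/{n}7.png",cv2.resize(im[100:230,260:420],None,fx=4,fy=4,interpolation=2)[...,::-1])
E
```

```text
t 13.6 p [ 568.2 -351.9   91.1] yaw 90.2 tilt 0.27 w 20.3 F [-0.8  1.   0.4] q [-0.31  0.57 -0.05 -0.   -0.94 -1.25]
shift tool [ 0.0006 -0.0007  0.0021] turn [-0.001  0.005  0.003] shift in final tool frame [ 0.0006 -0.0007  0.0021]
```

View pics/scene7.png

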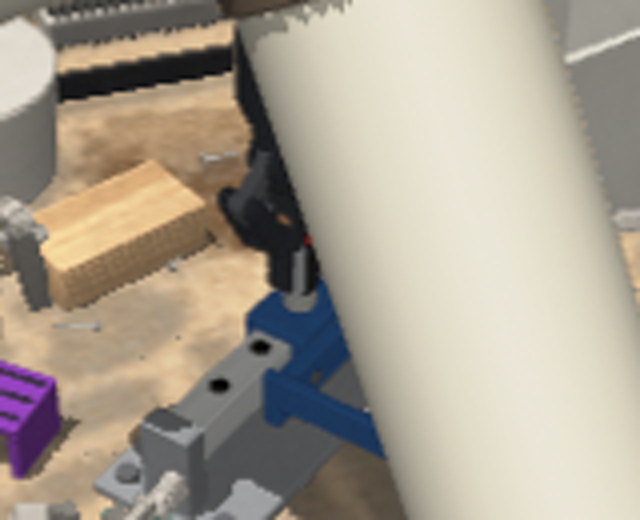

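Knob gripped (20.3 mm reading). Pulling it up.

Request:
drive_tool:
  moves:
    - [[0,0,0,-0.004,0,0,0],[0,0,0,-0.004,0,0,0],[0,0,0,-0.003,0,0,0],[0,0,0,0,0,0,0]]

```text
clock: 14.05
position: [568.2, -351.8, 100.0]
ee_rot: [-0.001, 1.0, 0.0, 0.002]
contact_force: [1.7, -0.6, -4.6]
gripper_width: 20.4
```

```bash
python3 go.py 567.6 -352.6 104 90
```

```text
t 14.05 p [ 568.2 -351.8  100. ] yaw 90.1 tilt 0.23 w 20.4 F [ 1.7 -0.6 -4.6] q [-0.31  0.56 -0.04 -0.   -0.96 -1.25]
shift tool [ 0.0006 -0.0008 -0.004 ] turn [0.    0.004 0.003] shift in final tool frame [ 0.0006 -0.0008 -0.004 ]
```

Request:
drive_tool:
  moves:
    - [[0,0,0,-0.003,0,0,0],[0,0,0,-0.002,0,0,0],[0,0,0,0,0,0,0]]

```text
clock: 14.35
position: [568.2, -351.8, 104.2]
ee_rot: [-0.001, 1.0, 0.0, 0.002]
contact_force: [2.4, -1.0, -6.1]
gripper_width: 20.8
```

```bash
python3 go.py 567.6 -352.6 104 90
```

```text
t 14.35 p [ 568.2 -351.8  104.2] yaw 90.1 tilt 0.21 w 20.8 F [ 2.4 -1.  -6.1] q [-0.31  0.56 -0.04 -0.   -0.97 -1.25]
shift tool [ 0.0006 -0.0008  0.0002] turn [0.001 0.004 0.002] shift in final tool frame [ 0.0006 -0.0008  0.0002]
```

Request:
drive_tool:
  moves:
    - [[0,0,0.002,0,0,0,0],[0,0,0.004,0,0,0,0],[0,0,0.004,0,0,0,0],[0,0,0.004,0,0,0,0],[0,0,0.003,0,0,0,0],[0,0,0,0,0,0,0]]

```text
clock: 14.95
position: [568.1, -334.2, 104.2]
ee_rot: [-0.001, 1.0, -0.0, 0.002]
contact_force: [1.9, -1.5, -5.7]
gripper_width: 20.5
```

```bash
python3 go.py 567.6 -312 104 90
```

```text
t 14.95 p [ 568.1 -334.2  104.2] yaw 90.1 tilt 0.24 w 20.5 F [ 1.9 -1.5 -5.7] q [-0.29  0.54 -0.07 -0.   -0.96 -1.28]
shift tool [0.0005 0.0222 0.0001] turn [-0.     0.004  0.002] shift in final tool frame [0.0005 0.0222 0.0002]
```

Request:
drive_tool:
  moves:
    - [[0,0,0.003,0,0,0,0],[0,0,0.004,0,0,0,0],[0,0,0.004,0,0,0,0],[0,0,0.004,0,0,0,0],[0,0,0.003,0,0,0,0],[0,0,0.002,0,0,0,0],[0,0,0,0,0,0,0]]

```text
clock: 15.65
position: [568.1, -312.3, 104.3]
ee_rot: [-0.001, 1.0, -0.0, 0.002]
contact_force: [1.8, -1.9, -5.9]
gripper_width: 20.3
```

```bash
python3 go.py 568 -311.8 104 90
```

```text
t 15.65 p [ 568.1 -312.3  104.3] yaw 90.1 tilt 0.25 w 20.3 F [ 1.8 -1.9 -5.9] q [-0.25  0.53 -0.1  -0.   -0.94 -1.31]
shift tool [0.0001 0.0005 0.0003] turn [-0.001  0.004  0.002] shift in final tool frame [0.0001 0.0005 0.0003]
```

Request:
drive_tool:
  moves:
    - [[0,0,0.0005,0.002,0,0,0],[0,0,0,0.003,0,0,0],[0,0,0,0.002,0,0,0],[0,0,0,0,0,0,0]]

```text
clock: 16.05
position: [568.2, -311.7, 97.1]
ee_rot: [-0.001, 1.0, -0.0, 0.002]
contact_force: [1.6, -0.9, -5.3]
gripper_width: 20.5
```

```bash
python3 go.py 568 -311.8 91 90
```

```text
t 16.05 p [ 568.2 -311.7   97.1] yaw 90.1 tilt 0.25 w 20.5 F [ 1.6 -0.9 -5.3] q [-0.25  0.54 -0.1  -0.   -0.93 -1.32]
shift tool [ 0.0002 -0.0001  0.0061] turn [-0.     0.004  0.002] shift in final tool frame [ 0.0002 -0.0001  0.0061]
```

The pin is already below the tube's top (6 mm left, no upward push). Continue down.

Request:
drive_tool:
  moves:
    - [[0,0,0,0.002,0,0,0],[0,0,0,0.002,0,0,0],[0,0,0,0.001,0,0,0],[0,0,0,0,0,0,0]]

```text
clock: 16.45
position: [568.2, -311.7, 92.2]
ee_rot: [-0.001, 1.0, -0.0, 0.002]
contact_force: [2.0, -0.1, -3.9]
gripper_width: 20.5
```

```bash
python3 go.py 568 -311.8 91 90
```

```text
t 16.45 p [ 568.2 -311.7   92.2] yaw 90.1 tilt 0.24 w 20.5 F [ 2.  -0.1 -3.9] q [-0.25  0.54 -0.11 -0.   -0.92 -1.32]
shift tool [ 0.0002 -0.0001  0.0012] turn [-0.     0.004  0.002] shift in final tool frame [ 0.0002 -0.0001  0.0012]
```

Request:
drive_tool:
  moves:
    - [[0,0,0,0.001,0,0,0],[0,0,0,0.001,0,0,0],[0,0,0,0,0,0,0]]

```text
clock: 16.75
position: [568.2, -311.7, 91.2]
ee_rot: [-0.001, 1.0, -0.0, 0.002]
contact_force: [1.4, -1.5, -3.5]
gripper_width: 20.0
```

```bash
python3 go.py 568 -311.8 91 90
```

```text
t 16.75 p [ 568.2 -311.7   91.2] yaw 90.1 tilt 0.26 w 20.0 F [ 1.4 -1.5 -3.5] q [-0.25  0.54 -0.11 -0.   -0.92 -1.32]
shift tool [ 0.0002 -0.0001  0.0002] turn [-0.001  0.004  0.002] shift in final tool frame [ 0.0002 -0.0001  0.0002]
```

Request:
drive_tool:
  moves:
    - [[0,0,0,0.0015,0,0,0],[0,0,0,0.0015,0,0,0],[0,0,0,0.001,0,0,0]]

```text
clock: 17.05
position: [568.2, -311.8, 91.0]
ee_rot: [-0.002, 1.0, -0.001, 0.003]
contact_force: [-1.4, 0.7, 1.5]
gripper_width: 20.2
```

```bash
python3 go.py 568 -311.8 91 90
```

```text
t 17.05 p [ 568.2 -311.8   91. ] yaw 90.2 tilt 0.32 w 20.2 F [-1.4  0.7  1.5] q [-0.25  0.54 -0.11  0.   -0.91 -1.32]
shift tool [ 0.0002 -0.      0.    ] turn [-0.002  0.005  0.003] shift in final tool frame [ 0.0002 -0.      0.    ]
```

The force turned from −3.5 N to +1.5 N at the starting height: the pin is on its stop. Letting it settle and checking pictures.

Request:
drive_tool:
  moves:
    - [[0,0,0,0.001,0,0,0],[0,0,0,0.0005,0,0,0],[0,0,0,0.0005,0,0,0]]

```text
clock: 17.35
position: [568.3, -311.8, 91.0]
ee_rot: [-0.002, 1.0, -0.001, 0.003]
contact_force: [-1.4, 1.4, 5.1]
gripper_width: 20.2
```

```bash
python3 go.py 568 -311.8 91 90; python3 - <<'E'
from h import *
for n in("scene","top"):
    im,d=arm.get_image(n);np.savez(n+"8.npz",im=im,d=d)
    X=pts(n,d)
    cv2.imwrite(f"pics/{n}8.png",cv2.resize(im[100:250,260:440],None,fx=4,fy=4,interpolation=2)[...,::-1])
    h=cv2.cvtColor(im,cv2.COLOR_RGB2HSV);m=cv2.inRange(h,(4,110,60),(20,255,255))>0
    m&=(X[...,0]>400)&(X[...,0]<520)&(X[...,1]>-420)&(X[...,1]<-240)&(X[...,2]>40)&(X[...,2]<120)
    q=X[m];print(n,len(q),np.percentile(q,[2,50,98],axis=0).round(1) if len(q) else '')
E
python3 go.py 568 -311.8 91 90
```

```text
t 17.35 p [ 568.3 -311.8   91. ] yaw 90.2 tilt 0.38 w 20.2 F [-1.4  1.4  5.1] q [-0.25  0.54 -0.11  0.   -0.91 -1.32]
shift tool [ 0.0003 -0.     -0.    ] turn [-0.003  0.006  0.004] shift in final tool frame [ 0.0003 -0.     -0.    ]
scene 0 
top 391 [[ 437.5 -339.    74.9]
 [ 459.5 -314.3  100.2]
 [ 481.6 -291.6  106.1]]
t 17.45 p [ 568.3 -311.8   91. ] yaw 90.2 tilt 0.37 w 20.6 F [-2.3  2.   6.2] q [-0.25  0.54 -0.11  0.   -0.91 -1.32]
shift tool [ 0.0003 -0.     -0.    ] turn [-0.003  0.006  0.004] shift in final tool frame [ 0.0003 -0.     -0.    ]
```

View pics/scene8.png

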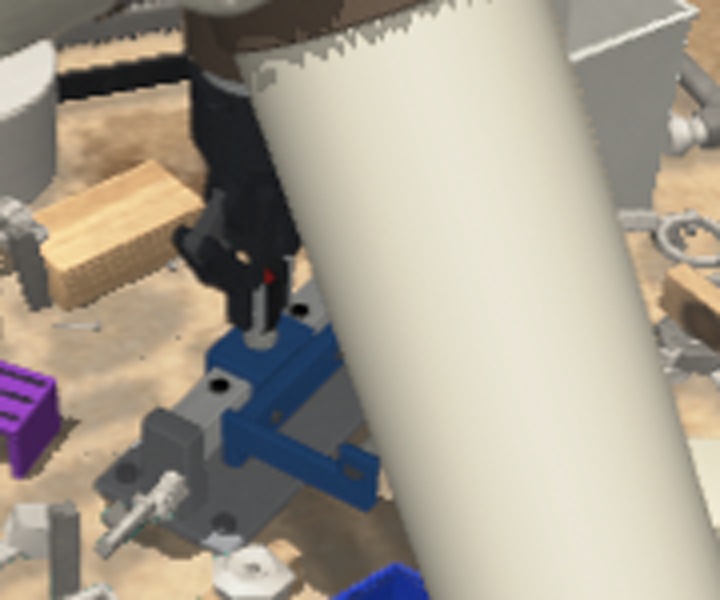

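View pics/top8.png

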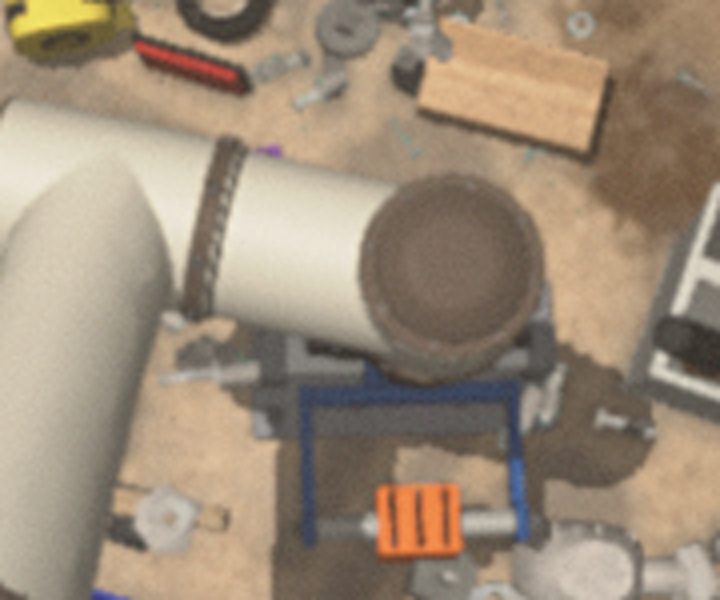

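Scene view: the sleeve stands at the middle hole, with the right-hand hole (300,310) and the left-hand hole (220,385) both open, and the knob is gripped at (262,300). Top view: the pad sits on the bar at (418,520). All good, so I'm handing in.

```bash
python3 -c "
from bench import arm
print(arm.job_done());s=arm.read_state();print(s['clock'],s['position'],s['contact_force'],s['gripper_width'])"
```

```text
the job is handed in; nothing more can be done
None
the job is handed in; nothing more can be done
```

I hung the orange pad over the bar and let go of it. Then I gripped the knob, pulled it up about 13 mm, slid the section about 40 mm to the left, and lowered the pin home in the next hole. I handed the job in at about 17.5 s, still gripping the knob.

Last checks before handing in:
- **Pin:** the knob was back at its starting height (TCP z 91.0 mm against 91.1 mm when I gripped it). The vertical force changed from −3.5 N to about +6 N, so it is on its stop.
- **Section:** it had moved 39.9 mm along y since the grip. In the scene view, the two outer holes were open and the sleeve stood over the middle one.
- **Pad:** the top view showed it upright on the bar at about (459.5, −315) mm. That is within about 3 mm of the bar's middle.
- **Grip:** the opening read 20.2–20.6 mm on the 22 mm knob. It also read about 41 mm on the 42 mm pad, so I took the gauge to read about 1 mm low.

The scene camera could not see the pad in the last picture because the arm was in the way, so only the top view confirms its final position. I did not measure the bystanders again at the end; the arm met no unexpected force on the way. No check failed or disagreed.

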